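# Turn out the loaf and lay out the bread knife

## Task

Get the bread ready to be sliced: first lift the loaf out of its tin and set it down gently, right way up, on the bread board. Then pull the red-handled bread knife up out of the knife block and lay it gently down flat on the board beside the loaf, with both loaf and knife wholly on the board; leave the tin, the other knives and everything else where they are.

Things in the scene. Friction and masses are not known exactly. Their poses are not given: they have to be found in the camera images.
- board: Pale wooden bread board lying on the counter, heavy, does not move: 220 (its x) x 300 (its y) x 20 mm thick. Origin at the centre of its underside, z up; top face at z = 20 mm.
- tin: Open steel loaf tin, loose: outside 138 (x) x 72 (y) x 45 mm high, walls and floor 3 mm, a 14 mm tab on each short end. Origin at the centre of its underside, z up. The loaf sits in it.
- loaf: Crusty brown baked loaf with dark top and three slashes, rigid, about 0.25 kg: 120 (x) x 56 (y) x 76 mm high with flat sides (top crust to 82 mm). Origin at the centre of its underside, z up. It stands in the tin with 5 to 6 mm play all round, on the tin's floor, so it shows 34 mm above the rim.
- loaf_end_a (a point): Point at the +x end of the loaf's underside, 60 mm from its origin.
- loaf_end_b (a point): Point at the -x end of the loaf's underside, 60 mm from its origin.
- block: Upright wooden knife block, fixed: 60 (x) x 178 (y) x 130 mm high. Origin at the centre of its underside, z up. Three wells in its top at y = -64, 0 and +64 mm, each 10 (x) x 27 (y) mm, 120 mm deep, one knife in each.
- knife: The serrated bread knife: red handle, 203 mm long, about 0.12 kg. Origin at the bolster where handle meets blade, +z towards the handle's end. Handle 20 (x) x 24 (y) x 95 mm long; steel blade 4 (x) x 20 (y) mm, 108 mm long towards -z. At the start it hangs upright in a well, blade down, handle foot resting on the block's top (130 mm), handle sticking up 95 mm.
- knife_butt (a point): End of the red handle, 95 mm from the bolster.
- knife_tip (a point): Tip of the red knife's blade, 108 mm from the bolster.
- black_knife: Black-handled knife. One of three equal knives in the block; origin and axes as for the red knife. Bystander.
- white_knife: White-handled knife. One of three equal knives in the block; origin and axes as for the red knife. Bystander.
- jam_jar: Red jam jar, 64 mm across, 90 mm high; origin at the centre of its underside. Bystander.
- mug: White mug, 80 mm across, 90 mm high; origin at the centre of its underside. Bystander.
- pepper_mill: Dark wooden pepper mill, 52 mm across, 165 mm high; origin at the centre of its underside. Bystander.
- oil: Green glass oil bottle, 60 mm across, 210 mm high; origin at the centre of its underside. Bystander.
There are look-alikes about, which are no part of the job. Several things have the shape of the white_knife; the one meant has the colours described above.

How it is judged:
By the outcome, as a careful person would: the job done as asked, in the order asked, and still so for the second after the job is handed in, with the robot touching nothing.
It also fails if it takes over 59 s, if anything falls off the work surface, if the arm or the gripper's body presses on something with over 40 N, if the wrist force passes 120 N, or if a joint passes its speed limit or range.

## Robot

A 6-joint arm with a two-finger parallel gripper is mounted at the origin on the work surface. World frame = base frame: x ahead of the robot, y to its left, z up, the work surface at z = 0. Lengths are in m, angles in degrees, forces in N, time in s.
With the tool pointing down it reaches from about 0.25 to 0.725 m from the base axis. Payload 9.7 kg.
Tool frame: the origin (TCP) lies at the very end of the fingers, on their centre line; the grasp point (between the pads) lies 19 mm behind it; y points along the fingers, x is the direction in which the jaws open and shut, and the axes are right-handed (so a half turn about y gives the same grasp; the last joint's range is limited). The gripper opens to 85 mm and grips with 20 to 120 N. Pads are 22 mm wide; open, the fingers measure 114 mm over their backs; the gripper's body (76 mm by 85 mm) begins 54 mm behind the grasp point. The pads swing forward as they close: fully open they stand 13 mm farther back than shut.
Start: joints at [64.286, 4.979, 10.078, 95.1, 0, 90], TCP at [0.239, 0.496, 0.231] pointing down, gripper open.
Joint ranges: [-179.16, 179.16], [-48.56, 103.87], [-65.8, 70.77], [-126.05, 130.52], [-82.76, 87.17], [-180, 180]. Speed limits (degrees/s): [127.2, 127.2, 147.25, 180, 180, 180].

## Interface

Orientations are given as [roll, pitch, yaw] about the fixed x, y, z axes, in that order (R = Rz(yaw) Ry(pitch) Rx(roll)).
In Python, from workcell import bot gives the robot as it stands.
- The arm moves only by the shell command python3 -m jog 'ROWS' [FORCE]. ROWS is JSON, a list of rows, each a list of 7 numbers: the closure, from 0 (fully open) to 1 (shut), then the shift along the world's x, y, z in units of 25 mm (1.0 is 25 mm), then the turn, a rotation vector about the world's x, y, z in units of 5 degrees (1.0 is 5 degrees). A call has 1 to 5 rows; each row is the pose to reach, as a shift and turn from the pose commanded when the call began; what a row does not reach only later rows make up. A row lasts 1/10 s, in which the tool goes at most 50 mm and 8.59 degrees, less where a joint would pass 70% of its speed; a pose out of reach is approached as far as the arm can. A call with a gripper value outside its range is refused whole. The fingers move at their own pace and stop on an object; FORCE is the grip in N (left out, the last holds). Time passes only in rows, so rows that repeat a pose let the fingers close. It gives the time, the measured TCP pose, the force and the opening at its end, in the units of the state.
- bot.get_obs(): the state, without advancing time (a new reading comes with each control period).
- bot.camera(name): name is "scene" or "top" or "wrist"; returns (picture, depth): 400x640x3 uint8, red, green, blue; 400x640 float32, m along the optical axis (not along the pixel's ray), 0 where there is no reading.
- bot.camera_model(name): a dict with "fx", "fy", "cx", "cy" (pixels), "rvec" (rotation vector, rad) and "tvec" (3), from world to camera coordinates, as OpenCV has them; the wrist camera has in their place "tool_from_camera" (4x4, takes a point from camera to tool coordinates, whose origin is the TCP and whose axes are the tool frame's). Camera axes: x right, y down, z forward; pixel columns grow to the right and rows downward; lengths in m; the calibration is good to about 2 mm. The wrist camera is an equidistant fisheye: a pixel r from the principal point sees the ray r / f radians off the axis. A picture is of the moment at which its call begins: read the wrist's pose just before it. camera_model takes no time and is no camera call.
- bot.job_done(): hands the job in, once; it reports no verdict.
Trained networks look in the newest picture that a camera, given by its name, has taken for a name from the list of things; names that differ only in an ending like _2 or _b are one class to them, and where a whole thing is asked for, a point or a joint stands for the part that bears it (a point fixed in the world has none). Each returns a list of dicts, best first, with "conf" (0 to 1); they miss things now and then, are a little off and sometimes report something else, mostly with a low value. They report only what shows in the picture. A call takes as long as a camera call. They do not tell look-alikes from the thing itself.
- bot.regions_of(camera, label): "pixels" (400x640 bool, what is visible of it) and "point" ([row, column] in pixels, amid what is visible of it).
The state is a dict: "time": time; "q": joint angles; "qd": joint speeds; "joint_efforts": joint torques, N m; "ee_pos": TCP position; "tcp_rot": TCP orientation; "wrist_force": force on the tool from outside, world axes, zero at the start; "torque": the same for the moment, N m; "opening": finger opening in m.
Only numpy, scipy, OpenCV 4.12 (cv2) and the standard library are available. Lean on these libraries where they do the work, as an engineer would, in place of code of your own. Each camera call takes 0.05 s, during which the arm holds its last target. There are 200 camera calls.

## Working session

There is one attempt and no reset: what is moved stays moved. The work goes in short steps, Python scripts to look and compute and a shell command to move; the robot and the scene stay as the last step left them, time stands still between calls to the robot, and variables do not carry over. Pictures are saved under pics/ and viewed, about 8 in all and at most 12, crops included, and the job is handed in when it is done.

```bash
mkdir -p pics; ls; cat > h.py <<'E'
import numpy as np, cv2
from workcell import bot
from scipy.spatial.transform import Rotation as R
def cloud(name, depth):
    m=bot.camera_model(name); r,c=np.mgrid[0:400,0:640]
    P=np.stack([(c-m['cx'])/m['fx']*depth,(r-m['cy'])/m['fy']*depth,depth],-1)
    Rm=cv2.Rodrigues(np.array(m['rvec'],float))[0]; t=np.array(m['tvec'],float).ravel()
    return (P-t)@Rm
def save(n,im): cv2.imwrite('pics/'+n,im[:,:,::-1])
E
python3 - <<'E'
from h import *
ims=[]
for n in ('scene','top'):
    im,d=bot.camera(n); np.savez(n+'.npz',im=im,d=d); save(n+'0.png',im)
    P=cloud(n,d)
    for l in ('board','tin','loaf','block','knife','black_knife','white_knife','jam_jar','mug','pepper_mill','oil'):
        for o in bot.regions_of(n,l)[:3]:
            m=o['pixels']&(d>0); q=P[m]
            print(n,l,round(o['conf'],2),np.round(o['point']),m.sum(),np.round(np.percentile(q,[2,50,98],axis=0),3).tolist() if m.sum() else '')
o=bot.get_obs(); print(o['time'],o['ee_pos'],o['tcp_rot'],o['opening'])
E
```

```text
pics
scene board 0.86 [213. 332.] 5955 [[0.402, -0.145, 0.015], [0.513, -0.018, 0.022], [0.613, 0.143, 0.026]]
scene board 0.54 [243. 229.] 372 [[0.402, -0.332, 0.135], [0.42, -0.327, 0.194], [0.424, -0.312, 0.228]]
scene board 0.43 [254. 253.] 384 [[0.465, -0.337, 0.136], [0.483, -0.333, 0.194], [0.488, -0.318, 0.229]]
scene tin 0.92 [152. 373.] 578 [[0.445, 0.27, 0.001], [0.532, 0.29, 0.03], [0.6, 0.338, 0.05]]
scene loaf 0.91 [143. 379.] 744 [[0.465, 0.281, 0.039], [0.531, 0.304, 0.079], [0.585, 0.349, 0.09]]
scene block 0.84 [287. 259.] 2838 [[0.39, -0.362, 0.007], [0.496, -0.35, 0.11], [0.565, -0.304, 0.135]]
scene knife 0.68 [255. 253.] 421 [[0.366, -0.337, 0.003], [0.481, -0.332, 0.191], [0.488, -0.201, 0.229]]
scene black_knife 0.93 [244. 228.] 421 [[0.28, -0.332, 0.002], [0.419, -0.327, 0.189], [0.424, -0.197, 0.228]]
scene black_knife 0.56 [274. 272.] 389 [[0.528, -0.342, 0.135], [0.545, -0.339, 0.196], [0.552, -0.323, 0.229]]
scene black_knife 0.26 [257. 255.] 332 [[0.467, -0.337, 0.141], [0.483, -0.333, 0.196], [0.488, -0.32, 0.229]]
scene white_knife 0.92 [271. 270.] 383
[... 2006 characters left out ...]
4 [[0.741, -0.077, 0.005], [0.76, -0.049, 0.087], [0.8, -0.018, 0.093]]
top mug 0.61 [120. 277.] 1008 [[0.714, 0.034, -0.002], [0.785, 0.077, 0.034], [0.816, 0.109, 0.092]]
top pepper_mill 0.59 [211. 190.] 1105 [[0.467, 0.279, 0.031], [0.522, 0.308, 0.081], [0.577, 0.348, 0.087]]
top pepper_mill 0.58 [134. 193.] 498 [[0.715, 0.291, 0.003], [0.727, 0.303, 0.094], [0.755, 0.329, 0.162]]
top oil 0.85 [133. 414.] 712 [[0.689, -0.314, 0.017], [0.708, -0.284, 0.137], [0.736, -0.264, 0.211]]
top oil 0.17 [224. 438.] 165 [[0.464, -0.335, 0.135], [0.474, -0.321, 0.208], [0.486, -0.319, 0.227]]
1.2 [0.2386324  0.49552868 0.23130882] [-9.00002274e+01 -1.88051301e-03  6.42841178e+01] 0.08537511570969226
```

View pics/scene0.png

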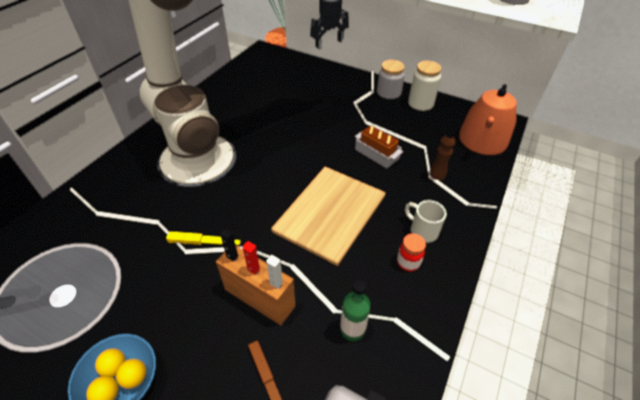

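View pics/top0.png

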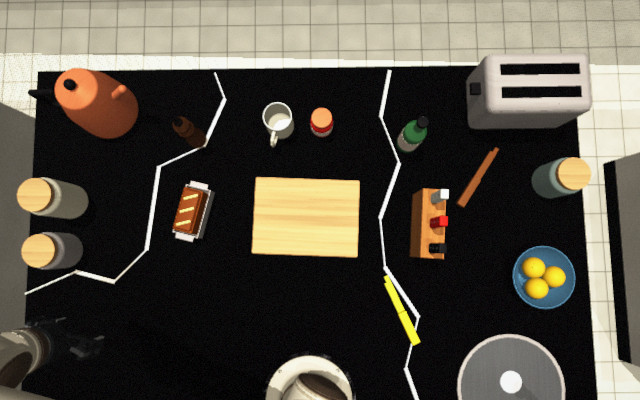

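```bash
python3 - <<'E'
from h import *
from scipy.spatial.transform import Rotation as R
def rect(q,n):
    r=cv2.minAreaRect((q[:,:2]*1000).astype(np.float32)); print(n,np.round(r[0],1),np.round(r[1],1),round(r[2],1),'zmed',round(float(np.median(q[:,2])),4),len(q))
for n in ('scene','top'):
    f=np.load(n+'.npz'); im=f['im'].astype(int); d=f['d']; P=cloud(n,d); z=P[...,2]; ok=d>0
    box=lambda x0,x1,y0,y1,z0,z1: ok&(P[...,0]>x0)&(P[...,0]<x1)&(P[...,1]>y0)&(P[...,1]<y1)&(z>z0)&(z<z1)
    rect(P[box(.43,.63,.25,.40,.055,.12)],n+' loaf>55')
    rect(P[box(.43,.63,.25,.40,.083,.12)],n+' loaf top')
    rect(P[box(.40,.66,.24,.40,.04,.05)],n+' tin rim')
    rect(P[box(.35,.66,-.2,.2,.013,.03)],n+' board')
    rect(P[box(.38,.60,-.40,-.28,.125,.136)],n+' blocktop')
    for k,x in (('black',.413),('red',.475),('white',.538)):
        rect(P[box(x-.03,x+.03,-.40,-.28,.145,.24)],n+' '+k)
        rect(P[box(x-.03,x+.03,-.40,-.28,.222,.24)],n+' top '+k)
        print(im[box(x-.03,x+.03,-.40,-.28,.145,.24)].mean(0))
# tool axes at start
o=bot.get_obs(); Rt=R.from_euler('xyz',o['tcp_rot'],degrees=True).as_matrix(); print(Rt.round(3)); print(bot.camera_model('wrist'))
E
```

```text
scene loaf>55 [523.9 317.7] [ 59.8 119.8] 75.7 zmed 0.0834 605
scene loaf top [525.4 320. ] [ 51.2 113.1] 73.6 zmed 0.087 310
scene tin rim [522.  320.3] [ 76.3 168. ] 77.3 zmed 0.0465 239
scene board [505.9   3.6] [302.8 220.8] 87.0 zmed 0.0225 5906
scene blocktop [ 474.9 -326.3] [ 61.1 179.8] 85.3 zmed 0.1321 1245
scene black [ 412.5 -321.7] [21.  25.9] 87.9 zmed 0.199 352
scene top black [ 412.2 -321.7] [19.7 25.1] 85.3 zmed 0.2262 92
[28.16761364 25.07386364 18.82670455]
scene red [ 475.8 -326.5] [21.7 25.3] 84.0 zmed 0.2003 355
scene top red [ 475.3 -325.8] [20.4 24. ] 84.3 zmed 0.2265 97
[166.34366197  24.69859155  17.37464789]
scene white [ 539.8 -332.3] [20.6 24.8] 82.0 zmed 0.201 355
scene top white [ 539.5 -332.1] [20.2 24. ] 81.5 zmed 0.2267 102
[167.8028169  163.2028169  152.81690141]
top loaf>55 [525.  316.9] [ 57.6 119.6] 74.6 zmed 0.0819 989
top loaf top [524.5 316.4] [ 45.2 108. ] 74.4 zmed 0.0844 389
top tin rim [525.1 316.1] [ 73.3 163.2] 75.6 zmed 0.0445 342
top board [5.075e+02 1.000e-01] [299.9 220. ] 87.0 zmed 0.0193 8065
top blocktop [ 476.6 -329.7] [ 61.4 177.
[... 340 characters left out ...]

top white [ 540. -333.] [19.4 24.9] 89.2 zmed 0.2127 182
top top white [ 540.1 -334. ] [17.1 24. ] 90.0 zmed 0.2245 66
[169.48901099 166.13736264 156.62087912]
[[ 0.434  0.    -0.901]
 [ 0.901  0.     0.434]
 [ 0.    -1.    -0.   ]]
{'fx': 309.70691628693146, 'fy': 309.70691628693146, 'cx': 321.74123881134335, 'cy': 196.03543481277967, 'tool_from_camera': array([[ 9.99999698e-01,  3.74831748e-04, -6.81487088e-04,
        -1.51589779e-04],
       [ 7.55083500e-04, -2.57800933e-01,  9.66197759e-01,
        -1.42387298e-01],
       [ 1.86473588e-04, -9.66197981e-01, -2.57801139e-01,
         6.55812018e-02],
       [ 0.00000000e+00,  0.00000000e+00,  0.00000000e+00,
         1.00000000e+00]])}
```

Both views agree. The scene picture shows the loaf in its tin at about (379,143), the board at (332,213), and the block with black (228,244), red (251,257) and white (272,272) knives. The brown and yellow knives lying on the counter are look-alikes. Loaf centre is (0.5245, 0.3172) with yaw −15.4°, red knife is at (0.476, −0.327), and board yaw is −3°.

Next I go above the loaf.

```bash
python3 -m jog '[[0,1,-0.62,-0.28,0,0,0.18],[0,2.6,-1.62,-0.74,0,0,0.47],[0,4.4,-2.74,-1.25,0,0,0.79],[0,6.2,-3.86,-1.76,0,0,1.12],[0,8,-4.98,-2.27,0,0,1.44]]'
python3 -m jog '[[0,1.6,-1,-0.45,0,0,0.29],[0,2.8,-1.75,-0.8,0,0,0.5],[0,3.44,-2.15,-0.98,0,0,0.62],[0,3.44,-2.15,-0.98,0,0,0.62],[0,3.44,-2.15,-0.98,0,0,0.62]]'
python3 - <<'E'
from h import *
o=bot.get_obs(); print(o['time'],o['q'],o['ee_pos'],o['tcp_rot'])
im,d=bot.camera('wrist'); save('w1.png',im)
m=bot.camera_model('wrist'); T=np.array(m['tool_from_camera'])
print(d[100:400:60,200:460:60].round(3))
r,c=np.mgrid[0:400,0:640]; u=(c-m['cx'])/m['fx']; v=(r-m['cy'])/m['fy']; th=np.hypot(u,v); s=np.tan(th)/np.maximum(th,1e-9)
P=np.stack([u*s*d,v*s*d,d],-1)@T[:3,:3].T+T[:3,3]
W=P@R.from_euler('xyz',o['tcp_rot'],degrees=True).as_matrix().T+o['ee_pos']
for l in ('loaf','tin'):
  for g in bot.regions_of('wrist',l)[:1]:
    k=g['pixels']&(d>0)&(th<1.3); q=W[k]; 
    if l=='loaf': q=q[q[:,2]>.055]
    else: q=q[(q[:,2]>.038)&(q[:,2]<.052)]
    print(l,g['conf'],cv2.minAreaRect((q[:,:2]*1000).astype(np.float32)),np.percentile(q[:,2],[2,50,98]))
E
```

```text
time: 1.7
ee_pos: [0.4288, 0.3768, 0.1774]
tcp_rot: [-90.0, -0.0, 71.6]
wrist_force: [-0.0, 1.9, -0.1]
opening: 0.0853
time: 2.2
ee_pos: [0.5133, 0.3241, 0.153]
tcp_rot: [-90.0, 0.0, 74.5]
wrist_force: [-0.6, -0.1, 0.1]
opening: 0.0854
2.2 [3.22593236e+01 1.20114178e+01 9.29211586e+00 8.73167259e+01
 1.28769490e-02 4.77334034e+01] [0.51334103 0.32408662 0.15304843] [-8.99662391e+01  1.80006874e-02  7.45259215e+01]
[[0.281 0.282 0.282 0.282 0.28 ]
 [0.296 0.298 0.214 0.296 0.294]
 [0.314 0.313 0.223 0.314 0.312]
 [0.104 0.33  0.238 0.331 0.104]
 [0.062 0.074 0.073 0.072 0.062]]
loaf 0.96 ((522.3134765625, 319.8179016113281), (56.94573211669922, 119.0633316040039), 75.01539611816406) [0.07313895 0.08334686 0.08531088]
tin 0.61 ((523.9183959960938, 318.4534606933594), (72.63861083984375, 164.3180389404297), 75.61457061767578) [0.03984905 0.04459353 0.04615452]
```

View pics/w1.png

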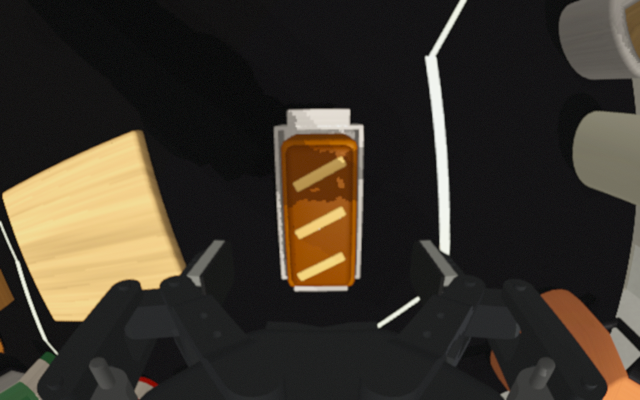

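The wrist view shows the loaf centred between the open fingers at about (320,210), with the tin rim around it. The arm stopped 13 mm short, so I check how commanded and measured poses relate, then descend.

```bash
python3 -m jog '[[0,0,0,0,0,0,0],[0,0.42,-0.24,-0.3,0,0,0],[0,0.42,-0.24,-1,0,0,0],[0,0.42,-0.24,-1.6,0,0,0],[0,0.42,-0.24,-1.6,0,0,0]]'
```

```text
time: 2.85
ee_pos: [0.523, 0.3174, 0.1102]
tcp_rot: [-89.8, 0.2, 74.6]
wrist_force: [0.4, -0.8, -0.4]
opening: 0.0856
```

```bash
python3 -m jog '[[0,0,0,-0.6,0,0,0],[0,0,0,-1.3,0,0,0],[0,0,0,-1.9,0,0,0],[0,0,0,-2.3,0,0,0],[0,0,0,-2.3,0,0,0]]'
python3 -m jog '[[0.1,0,0,0,0,0,0],[0.2,0,0,0,0,0,0],[0.3,0,0,0,0,0,0],[0.4,0,0,0,0,0,0],[0.5,0,0,0,0,0,0]]' 40
```

```text
time: 3.35
ee_pos: [0.5232, 0.3178, 0.0539]
tcp_rot: [-89.9, 0.1, 74.6]
wrist_force: [-0.4, -0.2, -0.3]
opening: 0.0852
time: 3.85
ee_pos: [0.5245, 0.3187, 0.0568]
tcp_rot: [-90.1, -0.1, 74.6]
wrist_force: [0.6, 2.0, 6.3]
opening: 0.055
```

```bash
python3 -m jog '[[0.7,0,0,0,0,0,0],[0.8,0,0,0,0,0,0],[0.8,0,0,0,0,0,0]]' 50
python3 -m jog '[[0.8,0,0,0.1,0,0,0],[0.8,0,0,0.4,0,0,0],[0.8,0,0,0.9,0,0,0],[0.8,0,0,1.5,0,0,0],[0.8,0,0,2.1,0,0,0]]'
python3 -m jog '[[0.8,0,0,0.6,0,0,0],[0.8,0,0,1.2,0,0,0],[0.8,0,0,1.5,0,0,0],[0.8,0,0,1.5,0,0,0]]'
python3 - <<'E'
from h import *
im,d=bot.camera('wrist'); save('w2.png',im)
im2,d2=bot.camera('scene'); P=cloud('scene',d2)
for l in ('loaf','tin'):
  for g in bot.regions_of('scene',l)[:1]:
    k=g['pixels']&(d2>0); print(l,g['conf'],np.percentile(P[k],[2,50,98],axis=0).round(3).tolist())
cv2.imwrite('pics/c2.png',np.hstack([im[100:400,170:470],cv2.resize(im2[70:220,300:450],(300,300))])[:,:,::-1])
E
```

```text
time: 4.15
ee_pos: [0.5245, 0.3187, 0.0569]
tcp_rot: [-90.1, -0.1, 74.6]
wrist_force: [-0.0, 1.6, 5.4]
opening: 0.0552
time: 4.65
ee_pos: [0.5241, 0.3183, 0.1099]
tcp_rot: [-90.0, -0.0, 74.6]
wrist_force: [0.0, 0.3, -3.1]
opening: 0.0548
time: 5.05
ee_pos: [0.5245, 0.3186, 0.1473]
tcp_rot: [-90.1, -0.1, 74.6]
wrist_force: [1.4, -0.9, -3.5]
opening: 0.0549
loaf 0.8 [[0.466, 0.279, 0.102], [0.542, 0.298, 0.147], [0.585, 0.331, 0.179]]
tin 0.59 [[0.466, -0.337, 0.142], [0.483, -0.334, 0.199], [0.488, -0.32, 0.229]]
```

View pics/c2.png

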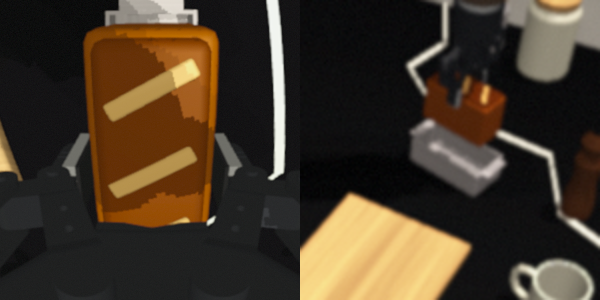

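The loaf is out and the tin stayed put. Carry it to the board.

```bash
python3 -m jog '[[0.8,0.05,-0.4,0,0,0,-0.5],[0.8,0.15,-1.1,0,0,0,-1.5],[0.8,0.3,-2,0,0,0,-2.7],[0.8,0.42,-3,0,0,0,-4],[0.8,0.55,-4,0,0,0,-5.3]]'
python3 -m jog '[[0.8,0.13,-1,0,0,0,-1.3],[0.8,0.26,-2,0,0,0,-2.6],[0.8,0.4,-3,0,0,0,-3.9],[0.8,0.53,-4,0,0,0,-5.2],[0.8,0.63,-4.8,0,0,0,-6.3]]'
python3 -m jog '[[0.8,0.1,-0.9,0,0,0,-1.2],[0.8,0.2,-1.7,0,0,0,-2.4],[0.8,0.28,-2.3,0,0,0,-3.2],[0.8,0.32,-2.7,0,0,0,-3.9],[0.8,0.32,-2.7,0,0,0,-3.9]]'
python3 -c "
from h import *
o=bot.get_obs();print(o['ee_pos'],o['tcp_rot'],o['q'])"
```

```text
time: 5.75
ee_pos: [0.5375, 0.2166, 0.1452]
tcp_rot: [-90.0, 0.0, 47.7]
wrist_force: [0.4, 0.1, -3.2]
opening: 0.0548
time: 6.25
ee_pos: [0.5532, 0.0962, 0.1453]
tcp_rot: [-90.0, 0.0, 16.2]
wrist_force: [-0.1, -0.4, -3.0]
opening: 0.0552
time: 6.75
ee_pos: [0.5611, 0.0291, 0.1453]
tcp_rot: [-90.0, 0.0, -3.2]
wrist_force: [0.8, 0.8, -3.7]
opening: 0.0548
[0.56113792 0.02909314 0.14530846] [-9.00244837e+01  3.65966647e-02 -3.17063083e+00] [ 2.97829708e+00  5.75703705e+00  1.40501470e+00  8.56869863e+01
 -2.04228963e-02  9.61489270e+01]
```

```bash
python3 -m jog '[[0.8,0,0,-0.3,0,0,0],[0.8,0,0,-0.9,0,0,0],[0.8,0,0,-1.6,0,0,0],[0.8,0,0,-2.2,0,0,0],[0.8,0,0,-2.5,0,0,0]]'
python3 -m jog '[[0.8,0,0,-0.06,0,0,0],[0.8,0,0,-0.12,0,0,0],[0.8,0,0,-0.16,0,0,0],[0.8,0,0,-0.2,0,0,0],[0.8,0,0,-0.2,0,0,0]]'
```

```text
time: 7.25
ee_pos: [0.5603, 0.0311, 0.0806]
tcp_rot: [-90.0, 0.2, -2.9]
wrist_force: [0.4, -0.3, -2.7]
opening: 0.055
time: 7.75
ee_pos: [0.5616, 0.0307, 0.0785]
tcp_rot: [-90.0, -0.0, -2.9]
wrist_force: [0.3, 1.0, -4.1]
opening: 0.0546
```

```bash
for i in 1 2; do :; done; python3 -m jog '[[0.8,0,0,-0.04,0,0,0],[0.8,0,0,-0.08,0,0,0],[0.8,0,0,-0.08,0,0,0]]'
python3 -m jog '[[0.8,0,0,-0.03,0,0,0],[0.8,0,0,-0.06,0,0,0],[0.8,0,0,-0.06,0,0,0]]'
```

```text
time: 8.05
ee_pos: [0.5614, 0.0307, 0.0761]
tcp_rot: [-90.0, 0.0, -2.9]
wrist_force: [0.2, -0.1, -3.4]
opening: 0.0549
time: 8.35
ee_pos: [0.5614, 0.0307, 0.0745]
tcp_rot: [-90.0, 0.0, -2.9]
wrist_force: [0.1, -0.2, -4.6]
opening: 0.0551
```

```bash
python3 -m jog '[[0.8,0,0,-0.03,0,0,0],[0.8,0,0,-0.05,0,0,0],[0.8,0,0,-0.05,0,0,0]]'
python3 -m jog '[[0.8,0,0,-0.03,0,0,0],[0.8,0,0,-0.05,0,0,0],[0.8,0,0,-0.05,0,0,0]]'
```

```text
time: 8.65
ee_pos: [0.5615, 0.0308, 0.0738]
tcp_rot: [-90.0, -0.0, -2.9]
wrist_force: [-0.2, 0.7, 0.7]
opening: 0.0551
time: 8.95
ee_pos: [0.5616, 0.0308, 0.0738]
tcp_rot: [-90.0, -0.1, -2.9]
wrist_force: [-4.6, 0.1, 11.4]
opening: 0.0549
```

Contact is confirmed (force rises, height stays), so I release slowly and retreat upward.

```bash
python3 -m jog '[[0.8,0,0,0.05,0,0,0],[0.3,0,0,0.05,0,0,0],[0.2,0,0,0.05,0,0,0],[0.1,0,0,0.05,0,0,0],[0.1,0,0,0.05,0,0,0]]' 20
python3 -m jog '[[0.1,0,0,0.3,0,0,0],[0.1,0,0,1,0,0,0],[0.1,0,0,2,0,0,0],[0.1,0,0,3.5,0,0,0],[0.1,0,0,5,0,0,0]]'
python3 - <<'E'
from h import *
for n in ('scene','top'):
    im,d=bot.camera(n); P=cloud(n,d); save(n+'3.png',im)
    x,y,z=P[...,0],P[...,1],P[...,2]
    for k in ((d>0)&(x>.5)&(x<.63)&(y>-.06)&(y<.13)&(z>.04)&(z<.107),):
        q=P[k]; print(n,cv2.minAreaRect((q[:,:2]*1000).astype(np.float32)),np.percentile(q[:,2],[2,98]))
o=bot.get_obs(); print(o['ee_pos'],o['q'])
E
```

```text
time: 9.45
ee_pos: [0.5615, 0.0307, 0.0734]
tcp_rot: [-90.0, -0.0, -2.9]
wrist_force: [-0.0, -0.5, 0.8]
opening: 0.0773
time: 9.95
ee_pos: [0.5611, 0.0307, 0.2001]
tcp_rot: [-90.0, 0.0, -2.9]
wrist_force: [0.6, -0.1, 0.2]
opening: 0.0769
scene ((562.130126953125, 30.110370635986328), (120.0474853515625, 56.913597106933594), 87.95278930664062) [0.04238436 0.10630895]
top ((560.1704711914062, -19.525203704833984), (53.94427490234375, 21.396259307861328), 0.09769602119922638) [0.05801224 0.10389207]
[0.56319339 0.03082606 0.20464428] [3.13207433e+00 5.93607181e+00 8.14638641e+00 9.17340520e+01
 1.68404208e-03 9.60473710e+01]
```

The loaf stands upright at (0.562, 0.030) on the board. For the knife I'll tilt the tool to horizontal pointing −y, so the handle is held crosswise. It can then be laid flat with the tool pointing down.

```bash
python3 -m jog '[[0.45,-0.2,-0.4,0.5,0,0,-0.1],[0.45,-0.6,-1.2,1.2,0,0,-0.2],[0.45,-1.1,-2.3,2,0,0,-0.34],[0.45,-1.6,-3.4,2.5,0,0,-0.34],[0.45,-2,-4.4,3,0,0,-0.34]]'
python3 -m jog '[[0.45,-0.4,-0.8,0.2,-1,0.08,0],[0.45,-0.8,-1.7,0.4,-2.2,0.18,0],[0.45,-1.1,-2.4,0.6,-3.5,0.28,0],[0.45,-1.3,-2.8,0.8,-4.8,0.38,0],[0.45,-1.3,-2.8,0.8,-6,0.48,0]]'
python3 -c "
from h import *
o=bot.get_obs();print(o['ee_pos'],o['tcp_rot'],o['q'].round(1))"
python3 -m jog '[[0.45,0,0,0,-1.2,0.1,0],[0.45,0,0,0,-2.4,0.19,0],[0.45,0,0,0,-3.6,0.29,0],[0.45,0,0,0,-4.8,0.38,0],[0.45,0,0,0,-6,0.48,0]]'
python3 -c "
from h import *
o=bot.get_obs();print(o['ee_pos'],o['tcp_rot'],o['q'].round(1))"
```

```text
time: 10.55
ee_pos: [0.5101, -0.0807, 0.274]
tcp_rot: [-90.0, 0.0, -4.6]
wrist_force: [0.3, 0.5, -0.7]
opening: 0.0468
time: 11.05
ee_pos: [0.4778, -0.1509, 0.2948]
tcp_rot: [-120.4, -0.1, -4.7]
wrist_force: [-0.1, 0.7, 0.3]
opening: 0.0467
[ 0.47784305 -0.15092053  0.29481875] [-1.20375356e+02 -1.03436591e-01 -4.72374141e+00] [ -0.9  -2.    5.7  99.8 -30.3  94.5]
time: 11.55
ee_pos: [0.4786, -0.1496, 0.2939]
tcp_rot: [-150.4, -0.0, -4.6]
wrist_force: [0.3, 0.2, -0.2]
opening: 0.0469
[ 0.47859728 -0.14955539  0.29393831] [-1.50432705e+02 -4.92470572e-02 -4.56359821e+00] [ 11.1   6.8   1.5 110.1 -56.9 119.6]
```

```bash
python3 -m jog '[[0.45,0,-0.6,-0.3,-0.4,0.03,0],[0.45,-0.05,-1.4,-0.8,-1,0.08,0],[0.45,-0.1,-2.3,-1.4,-1.7,0.14,0],[0.45,-0.13,-3.2,-2,-2.4,0.19,0],[0.45,-0.13,-4,-2.5,-3,0.24,0]]'
python3 -m jog '[[0.45,0,-0.2,-0.5,0,0,0],[0.45,0,-0.4,-0.9,0,0,0],[0.45,0,-0.6,-1.2,0,0,0],[0.45,0,-0.6,-1.2,0,0,0]]'
python3 - <<'E'
from h import *
o=bot.get_obs(); print(o['time'],o['q'].round(1),o['ee_pos'],o['tcp_rot'])
im,d=bot.camera('wrist'); save('w4.png',im)
m=bot.camera_model('wrist'); T=np.array(m['tool_from_camera'])
r,c=np.mgrid[0:400,0:640]; u=(c-m['cx'])/m['fx']; v=(r-m['cy'])/m['fy']; th=np.hypot(u,v); s=np.tan(th)/np.maximum(th,1e-9)
P=np.stack([u*s*d,v*s*d,d],-1)@T[:3,:3].T+T[:3,3]
W=P@R.from_euler('xyz',o['tcp_rot'],degrees=True).as_matrix().T+o['ee_pos']
im=im.astype(int); x,y,z=W[...,0],W[...,1],W[...,2]
red=(im[...,0]>90)&(im[...,0]>2.2*im[...,1])&(d>0)&(th<1.3)&(z>.12)&(z<.26)&(y<-.25)&(abs(x-.476)<.05)
q=W[red]; print(red.sum(),np.percentile(q,[3,25,50,75,97],axis=0).round(4)); 
E
```

```text
time: 12.05
ee_pos: [0.4746, -0.2506, 0.2299]
tcp_rot: [-165.4, 0.1, -4.6]
wrist_force: [-0.5, -0.4, -0.7]
opening: 0.0467
time: 12.45
ee_pos: [0.4744, -0.2652, 0.1999]
tcp_rot: [-165.2, 0.1, -4.7]
wrist_force: [0.3, 0.8, 1.2]
opening: 0.0468
12.45 [  1.1   7.8 -15.1  88.1 -74.2 111.7] [ 0.47442949 -0.26515715  0.1999364 ] [-1.65241824e+02  1.06620199e-01 -4.68225696e+00]
4262 [[ 0.4654 -0.3201  0.1333]
 [ 0.4702 -0.3189  0.1542]
 [ 0.4761 -0.3183  0.1764]
 [ 0.4821 -0.3178  0.1993]
 [ 0.4868 -0.3168  0.2206]]
```

View pics/w4.png

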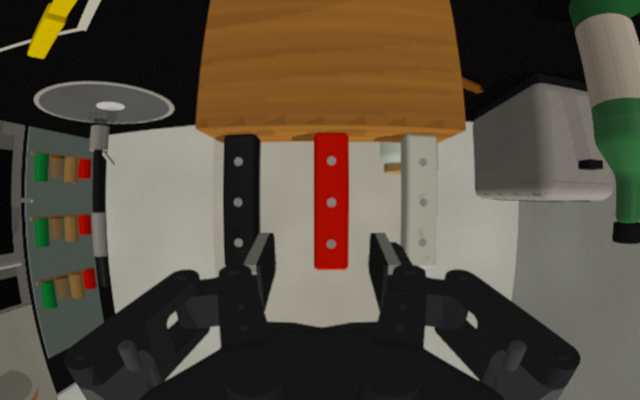

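The wrist view (inverted) shows the red handle at column 331 between the fingers, with black (241) and white (420) on either side. I check that the knuckles clear the neighbouring knives before going in.

```bash
python3 - <<'E'
from h import *
o=bot.get_obs(); im,d=bot.camera('wrist')
m=bot.camera_model('wrist'); T=np.array(m['tool_from_camera'])
r,c=np.mgrid[0:400,0:640]; u=(c-m['cx'])/m['fx']; v=(r-m['cy'])/m['fy']; th=np.hypot(u,v); s=np.tan(th)/np.maximum(th,1e-9)
P=np.stack([u*s*d,v*s*d,d],-1)@T[:3,:3].T+T[:3,3]
g=(d>0)&(th<1.4)&(abs(P[...,2])<.05)&(r>225)&(im.max(-1)<90)
for y0 in range(-120,10,10):
    k=g&(P[...,1]*1000>=y0)&(P[...,1]*1000<y0+10)
    if k.sum()>5: print(y0,k.sum(),'x',np.percentile(P[k][:,0]*1000,[1,99]).round(),'z',np.percentile(P[k][:,2]*1000,[1,99]).round())
for n,x in (('black',.413),('white',.54)): pass
print(o['ee_pos'])
E
```

```text
-110 7708 x [-64.  64.] z [ 2. 21.]
-100 13023 x [-64.  63.] z [ 1. 20.]
-90 8417 x [-62.  62.] z [-9. 18.]
-80 6826 x [-60.  60.] z [-11.  18.]
-70 3170 x [-58.  57.] z [-11.  18.]
-60 5254 x [-55.  55.] z [-10.  14.]
-50 1104 x [-48.  48.] z [-4. 14.]
-40 1060 x [-35.  35.] z [-10.  12.]
-30 899 x [-37.  36.] z [-10.  12.]
-20 745 x [-37.  37.] z [-10.  12.]
-10 445 x [-33. 247.] z [-9. 11.]
0 162 x [229. 235.] z [-10.   3.]
[ 0.47476749 -0.26482804  0.20070443]
```

```bash
python3 -m jog '[[0.45,0.03,0,-0.6,0,0,0],[0.45,0.03,-0.4,-1.2,0,0,0],[0.45,0.03,-1.1,-1.23,0,0,0],[0.45,0.03,-1.8,-1.23,0,0,0],[0.45,0.03,-2.4,-1.23,0,0,0]]'
python3 -m jog '[[0.45,0,-0.25,0,0,0,0],[0.45,0,-0.44,0,0,0,0],[0.45,0,-0.44,0,0,0,0]]'
python3 -c "
from h import *
o=bot.get_obs();print(o['ee_pos'],o['tcp_rot'],o['q'].round(1))"
```

```text
time: 13.05
ee_pos: [0.4765, -0.3247, 0.1695]
tcp_rot: [-165.2, -0.0, -4.6]
wrist_force: [-0.0, 0.2, -0.2]
opening: 0.0471
time: 13.35
ee_pos: [0.4761, -0.3355, 0.1696]
tcp_rot: [-165.2, -0.0, -4.6]
wrist_force: [0.3, 0.3, -0.8]
opening: 0.0469
[ 0.47608442 -0.33547432  0.16963173] [-1.65230170e+02 -3.72555249e-02 -4.61050316e+00] [ -7.   -0.3 -26.4  55.1 -75.   80.9]
```

```bash
python3 -m jog '[[0.55,0,0,0,0,0,0],[0.65,0,0,0,0,0,0],[0.75,0,0,0,0,0,0],[0.85,0,0,0,0,0,0],[0.95,0,0,0,0,0,0]]' 50
python3 -m jog '[[1,0,0,0,0,0,0],[1,0,0,0,0,0,0],[1,0,0,0,0,0,0]]' 90
python3 -m jog '[[1,0,0,0.1,0,0,0],[1,0,0,0.4,0,0,0],[1,0,0,0.8,0,0,0],[1,0,0,1.2,0,0,0],[1,0,0,1.6,0,0,0]]'
```

```text
time: 13.85
ee_pos: [0.4766, -0.3351, 0.17]
tcp_rot: [-165.2, -0.0, -4.6]
wrist_force: [0.1, 1.1, -0.5]
opening: 0.0228
time: 14.15
ee_pos: [0.4764, -0.3353, 0.1701]
tcp_rot: [-165.2, -0.0, -4.6]
wrist_force: [0.3, -0.1, -2.0]
opening: 0.0219
time: 14.65
ee_pos: [0.4766, -0.3353, 0.2116]
tcp_rot: [-165.2, -0.1, -4.6]
wrist_force: [-0.2, 0.6, -1.7]
opening: 0.0218
```

```bash
python3 -m jog '[[1,0,0,0.5,0,0,0],[1,0,0,1.1,0,0,0],[1,0,0,1.7,0,0,0],[1,0,0,2.3,0,0,0],[1,0,0,2.9,0,0,0]]'
python3 -m jog '[[1,0,0,0.5,0,0,0],[1,0,0,1,0,0,0],[1,0,0,1.3,0,0,0],[1,0,0,1.3,0,0,0]]'
python3 - <<'E'
from h import *
o=bot.get_obs(); print(o['q'].round(1),o['ee_pos'])
im,d=bot.camera('scene'); P=cloud('scene',d); I=im.astype(int); x,y,z=np.moveaxis(P,-1,0)
red=(I[...,0]>70)&(I[...,0]>2.2*I[...,1])&(d>0)&(abs(x-.476)<.06)&(y<-.2)&(y>-.45)&(z>.14); q=P[red]
print(red.sum(),np.percentile(q,[2,50,98],axis=0).round(3).tolist())
cv2.imwrite('pics/s5.png',cv2.resize(im[120:340,150:400],None,fx=2,fy=2)[:,:,::-1])
E
```

```text
time: 15.15
ee_pos: [0.4764, -0.3353, 0.2842]
tcp_rot: [-165.2, -0.1, -4.6]
wrist_force: [0.4, 0.7, -2.0]
opening: 0.0218
time: 15.55
ee_pos: [0.4767, -0.3353, 0.3164]
tcp_rot: [-165.2, -0.1, -4.6]
wrist_force: [0.8, -0.1, -1.5]
opening: 0.0217
[ -6.9  -5.2 -14.4  71.9 -75.1  80.9] [ 0.47667081 -0.33531457  0.31642003]
493 [[0.466, -0.339, 0.282], [0.482, -0.336, 0.343], [0.49, -0.298, 0.374]]
```

View pics/s5.png

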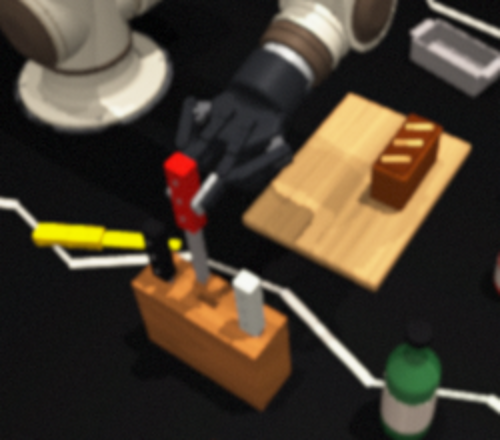

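The knife is clear of the well: its tip is about 39 mm above the block, and the butt at z≈0.372 shows no slip. Now I swing it horizontal over the board.

```bash
python3 -m jog '[[1,-0.05,0.5,0,0.6,-0.05,0],[1,-0.1,1.1,0,1.6,-0.13,0],[1,-0.2,1.9,0,2.8,-0.22,0],[1,-0.3,2.7,0,4.1,-0.33,0],[1,-0.4,3.5,0,5.4,-0.43,0]]'
python3 -m jog '[[1,-0.08,0.8,0,1.3,-0.1,0],[1,-0.16,1.6,0,2.6,-0.21,0],[1,-0.24,2.4,0,3.9,-0.31,0],[1,-0.32,3.2,0,5.2,-0.42,0],[1,-0.4,4,0,6.5,-0.52,0]]'
python3 -c "
from h import *
o=bot.get_obs();print(o['ee_pos'],o['tcp_rot'],o['q'].round(1))"
python3 -m jog '[[1,-0.1,0.8,-0.1,1.3,-0.1,0],[1,-0.2,1.6,-0.4,2.6,-0.21,0],[1,-0.3,2.4,-0.8,3.9,-0.31,0],[1,-0.4,3.1,-1.2,5.1,-0.41,0],[1,-0.45,3.6,-1.6,6.1,-0.49,0]]'
python3 -m jog '[[1,0,0,0,0,0,0],[1,0,0,0,0,0,0]]'
python3 -c "
from h import *
o=bot.get_obs();print(o['ee_pos'],o['tcp_rot'],o['q'].round(1))"
```

```text
time: 16.1
ee_pos: [0.4664, -0.2465, 0.3144]
tcp_rot: [-137.9, 0.1, -4.6]
wrist_force: [1.0, -0.7, -1.8]
opening: 0.0217
time: 16.6
ee_pos: [0.4565, -0.1468, 0.315]
tcp_rot: [-105.3, 0.0, -4.6]
wrist_force: [-0.7, -0.5, -1.4]
opening: 0.0222
[ 0.45652392 -0.14680351  0.31496758] [-1.05298550e+02  1.25188760e-02 -4.58391497e+00] [ -8.8  -4.2   9.1 102.2 -15.3  85.6]
time: 17.1
ee_pos: [0.4451, -0.0573, 0.2745]
tcp_rot: [-74.7, 0.0, -4.6]
wrist_force: [-0.6, 0.2, -1.6]
opening: 0.0217
time: 17.3
ee_pos: [0.445, -0.0585, 0.2747]
tcp_rot: [-75.1, 0.1, -4.6]
wrist_force: [-0.3, -0.0, -0.6]
opening: 0.0219
[ 0.44504261 -0.05850349  0.27472147] [-75.10101601   0.07783862  -4.64617002] [-16.7  -5.5   3.4 102.2  14.5  77.6]
```

```bash
cat > kn.py <<'E'
from h import *
def knife(z0,z1):
  for n in ('scene','top'):
    im,d=bot.camera(n); P=cloud(n,d); I=im.astype(int); x,y,z=np.moveaxis(P,-1,0)
    b=(d>0)&(x>.38)&(x<.52)&(y>-.2)&(y<.15)&(z>z0)&(z<z1)
    red=b&(I[...,0]>70)&(I[...,0]>2.2*I[...,1])
    for l,k in (('red',red),('blade',b&(y>0))):
        q=P[k]
        if len(q)<20: print(n,l,len(q)); continue
        print(n,l,len(q),np.percentile(q,[2,50,98],axis=0).round(4).tolist(),'dz/dy',np.polyfit(q[:,1],q[:,2],1).round(3)[0],'dx/dy',np.polyfit(q[:,1],q[:,0],1).round(3)[0])
    save('k_%s_%.2f.png'%(n,bot.get_obs()['time']),im)
E
python3 -c "
from kn import *
knife(.22,.33)"; ls pics
```

```text
scene red 234 [[0.4312, -0.1125, 0.2747], [0.4457, -0.0931, 0.2917], [0.4557, -0.0575, 0.2962]] dz/dy 0.133 dx/dy -0.027
scene blade 132 [[0.4409, 0.0206, 0.2815], [0.4524, 0.0504, 0.2858], [0.4624, 0.09, 0.2883]] dz/dy 0.018 dx/dy 0.013
top red 183 [[0.4344, -0.0596, 0.2862], [0.4455, -0.0402, 0.2905], [0.4585, -0.0205, 0.2948]] dz/dy -0.049 dx/dy 0.074
top blade 331 [[0.4421, 0.0016, 0.2797], [0.4518, 0.0409, 0.283], [0.4623, 0.085, 0.2858]] dz/dy 0.001 dx/dy 0.034
c2.png
k_scene_17.35.png
k_top_17.40.png
s5.png
scene0.png
scene3.png
top0.png
top3.png
w1.png
w2.png
w4.png
```

Knife is level. Its handle underside is at TCP height − 2 mm, as planned. Lower it.

```bash
python3 -m jog '[[1,0,0,-0.5,0,0,0],[1,0,0,-1.4,0,0,0],[1,0,0,-2.5,0,0,0],[1,0,0,-3.6,0,0,0],[1,0,0,-4.6,0,0,0]]'
python3 -m jog '[[1,0,0,-1,0,0,0],[1,0,0,-2,0,0,0],[1,0,0,-3,0,0,0],[1,0,0,-3.8,0,0,0],[1,0,0,-4.3,0,0,0]]'
python3 -m jog '[[1,0,0,-0.1,0,0,0],[1,0,0,-0.2,0,0,0],[1,0,0,-0.3,0,0,0],[1,0,0,-0.4,0,0,0],[1,0,0,-0.4,0,0,0]]'
```

```text
time: 17.9
ee_pos: [0.4455, -0.0578, 0.1596]
tcp_rot: [-75.1, -0.0, -4.6]
wrist_force: [0.5, 0.8, -2.2]
opening: 0.022
time: 18.4
ee_pos: [0.4451, -0.0576, 0.0517]
tcp_rot: [-75.0, 0.0, -4.6]
wrist_force: [-0.2, 0.3, -1.6]
opening: 0.0218
time: 18.9
ee_pos: [0.4453, -0.0578, 0.0429]
tcp_rot: [-75.0, -0.0, -4.6]
wrist_force: [0.3, 0.3, -1.8]
opening: 0.0219
```

```bash
python3 -m jog '[[1,0,0,-0.15,0,0,0],[1,0,0,-0.3,0,0,0],[1,0,0,-0.45,0,0,0],[1,0,0,-0.6,0,0,0],[1,0,0,-0.6,0,0,0]]'
python3 -m jog '[[1,0,0,-0.03,0,0,0],[1,0,0,-0.06,0,0,0],[1,0,0,-0.06,0,0,0]]'
python3 -c "
from kn import *
knife(.028,.07)"
```

```text
time: 19.4
ee_pos: [0.4448, -0.0577, 0.027]
tcp_rot: [-74.9, 0.1, -4.6]
wrist_force: [-0.6, 0.7, -1.3]
opening: 0.0219
time: 19.7
ee_pos: [0.4452, -0.0578, 0.0262]
tcp_rot: [-75.0, -0.0, -4.6]
wrist_force: [-0.2, 0.6, -1.0]
opening: 0.0217
scene red 151 [[0.4329, -0.1114, 0.03], [0.4449, -0.0906, 0.0435], [0.4554, -0.0631, 0.0486]] dz/dy 0.142 dx/dy -0.006
scene blade 152 [[0.4403, 0.0011, 0.0326], [0.4512, 0.041, 0.0375], [0.4626, 0.0896, 0.0402]] dz/dy 0.009 dx/dy 0.029
top red 109 [[0.4351, -0.0581, 0.0342], [0.4466, -0.0416, 0.0417], [0.4575, -0.0221, 0.0469]] dz/dy -0.042 dx/dy 0.075
top blade 207 [[0.4418, 0.0004, 0.0296], [0.4529, 0.039, 0.0344], [0.4619, 0.0837, 0.0383]] dz/dy 0.011 dx/dy 0.035
```

```bash
python3 -m jog '[[1,0,0,-0.03,0,0,0],[1,0,0,-0.06,0,0,0],[1,0,0,-0.06,0,0,0]]'
python3 -m jog '[[1,0,0,-0.03,0,0,0],[1,0,0,-0.05,0,0,0],[1,0,0,-0.05,0,0,0]]'
```

```text
time: 20.1
ee_pos: [0.4452, -0.0577, 0.0246]
tcp_rot: [-74.9, 0.0, -4.6]
wrist_force: [-0.4, 0.4, -2.2]
opening: 0.0218
time: 20.4
ee_pos: [0.4453, -0.0577, 0.0241]
tcp_rot: [-74.9, -0.0, -4.6]
wrist_force: [-3.1, 0.4, 6.0]
opening: 0.0217
```

Contact at 6 N. Release and back out along the tool axis, which leans up and towards −y.

```bash
python3 -m jog '[[0.9,0,0,0.02,0,0,0],[0.7,0,0,0.02,0,0,0],[0.55,0,0,0.02,0,0,0],[0.45,0,0,0.02,0,0,0],[0.45,0,0,0.02,0,0,0]]' 20
python3 -m jog '[[0.45,0,-0.05,0.2,0,0,0],[0.45,0,-0.2,0.7,0,0,0],[0.45,0,-0.35,1.3,0,0,0],[0.45,0,-0.55,2,0,0,0],[0.45,0,-0.8,3,0,0,0]]'
python3 -m jog '[[0.45,0,-0.5,1.5,0,0,0],[0.45,-0.3,-1.2,3,0,0,0],[0.45,-0.6,-2,4.5,0,0,0],[0.45,-1,-3,5,0,0,0],[0.45,-1,-3,5,0,0,0]]'
python3 - <<'E'
from kn import *
knife(.024,.07)
for n in ('scene','top'):
    im,d=bot.camera(n); P=cloud(n,d); x,y,z=np.moveaxis(P,-1,0)
    box=lambda x0,x1,y0,y1,z0,z1:P[(d>0)&(x>x0)&(x<x1)&(y>y0)&(y<y1)&(z>z0)&(z<z1)]
    for l,q in (('loaf',box(.5,.63,-.06,.13,.04,.11)),('tin',box(.40,.66,.24,.40,.04,.05)),('board',box(.35,.66,-.2,.2,.013,.03)),('white',box(.51,.57,-.4,-.28,.222,.24)),('black',box(.38,.44,-.4,-.28,.222,.24))):
        r=cv2.minAreaRect((q[:,:2]*1000).astype(np.float32)); print(n,l,np.round(r[0],1),np.round(r[1],1),round(r[2],1))
    save(n+'9.png',im)
a=cv2.imread('pics/scene9.png')[110:330,180:480]; b=cv2.imread('pics/top9.png')[90:290,140:480]
cv2.imwrite('pics/fin.png',np.vstack([cv2.resize(a,(400,293)),cv2.resize(b,(510,300))[:,:400] if 0 else cv2.resize(b,(400,235))]))
E
```

```text
time: 20.9
ee_pos: [0.4452, -0.0578, 0.0239]
tcp_rot: [-75.0, 0.0, -4.6]
wrist_force: [0.3, 0.0, 1.1]
opening: 0.0471
time: 21.4
ee_pos: [0.4449, -0.078, 0.1]
tcp_rot: [-74.9, 0.0, -4.6]
wrist_force: [0.8, -0.4, 0.7]
opening: 0.0469
time: 21.9
ee_pos: [0.4202, -0.1553, 0.2272]
tcp_rot: [-75.1, -0.2, -4.7]
wrist_force: [0.1, 0.1, -0.4]
opening: 0.0469
scene red 240 [[0.4339, -0.1104, 0.0277], [0.4485, -0.074, 0.0417], [0.458, -0.0224, 0.0456]] dz/dy 0.028 dx/dy 0.085
scene blade 418 [[0.406, 0.0023, 0.024], [0.4554, 0.0519, 0.0257], [0.5073, 0.1438, 0.0369]] dz/dy -0.033 dx/dy 0.082
top red 251 [[0.432, -0.1109, 0.0346], [0.4438, -0.069, 0.039], [0.4575, -0.0221, 0.0437]] dz/dy 0.008 dx/dy 0.069
top blade 240 [[0.4225, 0.0004, 0.0241], [0.4531, 0.0423, 0.0309], [0.5024, 0.1382, 0.0358]] dz/dy -0.034 dx/dy 0.067
scene loaf [562.6  31.3] [120.7  56.4] 87.6
scene tin [522.6 320.7] [ 78.5 166.8] 74.3
scene board [506.3   3.8] [303.7 220.3] 87.0
scene white [ 539.2 -331.5] [20.4 24.4] 83.6
scene black [ 412.1 -322. ] [19.4 24.2] 87.8
top loaf [562.3  29.1] [118.   57.1] 89.3
top tin [525.1 316.1] [ 74.5 163.6] 75.1
top board [5.075e+02 3.000e-01] [299.8 220. ] 87.1
top white [ 550.2 -327.8] [1.7 8.3] 40.4
top black [0. 0.] [0. 0.] 0.0
```

View pics/fin.png

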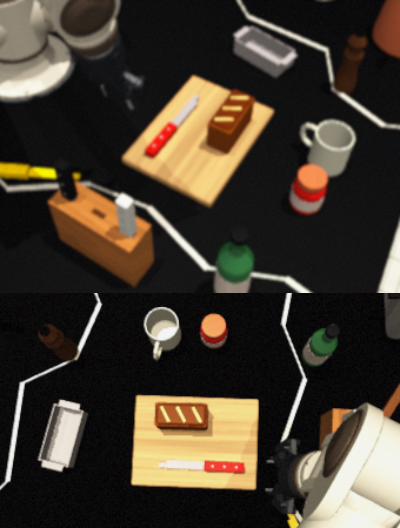

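The picture shows the loaf upright on the board and the knife lying flat beside it (top view, about (200,467)). The tin and the other two knives are in place, and the arm is clear. Hand in.

```bash
python3 -m jog '[[0.45,0,0,0,0,0,0],[0.45,0,0,0,0,0,0],[0.45,0,0,0,0,0,0]]'; python3 -c "
from h import *
print(bot.job_done())"
```

```text
time: 22.4
ee_pos: [0.4202, -0.1523, 0.2237]
tcp_rot: [-74.9, 0.0, -4.6]
wrist_force: [0.1, 0.1, -0.7]
opening: 0.0473
the job is handed in; nothing more can be done
None
```

I lifted the loaf out of its tin and set it upright on the board at about (0.562, 0.030). I then pulled the red-handled knife from the block and laid it flat on the board about 0.11 m to the side. The job was handed in at 22.4 s, with the arm about 0.2 m above the board and touching nothing.

**Loaf and knife:** both cameras show them wholly on the board. The loaf touched down at about 11 N. The knife was let go at 6 N of contact, no more than about 1.5 mm above the board.

**Tin and board:** both are within about 1 mm of where they started.

**Other knives:** the scene camera shows the black and white knives within about 1 mm of their start positions. At the final check the arm blocked the top camera's view of the block, so that rests on the scene view alone.

**Jar, mug, pepper mill and oil bottle:** I checked these only by eye in the last picture, where they look unmoved.

**Weak check:** the blade-slope reading in the last measurement (about −0.03) took in some bare board pixels, so I set it aside and judged the knife flat from the level handle and the picture.

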